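# Fit the stay sleeve and hold the battery box lid at its balance point

## Task

We are refitting the lid stay of the yellow battery safety box: pick the 24 mm long sleeve out of the tray (not the 16 or the 32 mm one), push it fully home on the stay stud on the side of the box and let go of it. Then take the lid by its bar handle, raise it past its balance point to feel the springs take it, ease it back and finish holding it still just below the balance point, so that I can hook the stay on: the job ends with the handle in your grip, do not put the lid down or let go. Keep the lid in hand so that it never flies up to its stop, and leave the other two sleeves, the stay, the battery pack and the screwdriver where they are.

Things in the scene. Friction and masses are not known exactly. Their poses are not given: they have to be found in the camera images.
- battery_box: yellow steel safety box for laptop batteries, fixed to the bench, 210 mm deep (its x) by 320 mm wide (its y), rim 125 mm high, with the lid on top to 145 mm. Origin: centre of its underside on the bench; x points to the hinge side (away from the robot at yaw 0), y to the side that carries the stud, z up. It stands turned by up to 9 degrees either way
- stud_root (a point): centre of the shoulder face (26 mm disc, 4 mm proud of the box wall) from which the stay stud sticks out of the box's +y side; at 45, 164, 103 mm in the box frame, 42 mm below the lid's top; axes as the box. The sleeve is home when its end face meets the shoulder: its middle is then 12 mm out along +y
- stud_tip (a point): tip of the stay stud, 36 mm out from stud_root. The stud is a plain level steel pin, 8 mm in diameter, pointing along the box's +y, with a rounded tip; nothing stands round it
- lid (a joint): lid angle in rad: 0 shut (as it starts), growing as the front edge rises, stop at 1.6. The 2 kg lid is counterbalanced by springs; its balance point is at 0.785 (45 degrees). Below it the lid sinks shut, above it the springs carry it up to the stop. Shut, it takes a little over 2 N at the handle to lift; within 11 degrees of balance about 1 N up or down holds it
- lid_hinge (a point): middle of the lid's hinge axis, at 111, 0, 125 mm in the box frame; the axis is the box's y. The axes of this point turn with the lid
- handle: the lid's handle: a black round grip tube, 14 mm in diameter, 100 mm long, that turns freely on a steel rod between two posts 120 mm apart, along the lid's front edge on the robot's side. Origin: its middle, y along it; in the lid frame 253 mm in front of the hinge axis (-x) and 10 mm above it; 135 mm above the bench when shut. 28 mm gap to the lid for a finger, open above and below
- tray: blue ribbed parts tray, fixed, 110 by 180 mm, floor 6 mm above the bench, ribs 3 mm high along its y (3 mm above the floor). Origin: centre of its underside. It is turned by up to 14 degrees either way. The three sleeves lie in a row in its middle groove, 48 mm apart, in any order
- sleeve_24: aluminium tube, the right one: 24 mm long, 20 mm outside diameter, 11 mm bore. Origin: its centre, y along the bore. It lies level along the tray's y, its centre 10 mm above the tray floor (16 mm above the bench)
- sleeve_16: like sleeve_24 but 16 mm long: wrong, stays in the tray
- sleeve_32: like sleeve_24 but 32 mm long: wrong, stays in the tray
- stay: lid stay, loose flat steel bar 178 by 22 mm over its eyes, 4 mm thick, lying on the bench on the robot's side of the box. Origin: centre of its underside. To be left alone
- battery_pack: loose black laptop battery, 80 by 200 by 10 mm, lying on the bench on the robot's side of the box. Origin: centre of its underside. To be left alone
- screwdriver: loose red-handled screwdriver, 200 mm long, lying on the bench beyond the tray. Origin: middle of its length, on the bench. To be left alone

How it is judged:
By the outcome, as a careful person would: the job done as asked, in the order asked, and still so for the second after the job is handed in, while the arm keeps its last pose, push and grip.
It also fails if it takes over 56 s, if anything falls off the work surface, if the arm or the gripper's body presses on something with over 40 N, if the wrist force passes 120 N, or if a joint passes its speed limit or range.

## Robot

A 6-joint arm with a two-finger parallel gripper is mounted at the origin on the work surface. World frame = base frame: x ahead of the robot, y to its left, z up, the work surface at z = 0. Lengths are in m, angles in degrees, forces in N, time in s.
With the tool pointing down it reaches from about 0.425 to 1.125 m from the base axis. Payload 14.9 kg.
Tool frame: the origin (TCP) lies midway between the tips of the shut fingers; the grasp point (between the pads) lies 19 mm behind it; z points along the fingers, y is the line along which they close (so a half turn about z gives the same grasp; the last joint's range is limited). The gripper opens to 91 mm and grips with 3 to 60 N. Pads are 32 mm wide; open, the fingers measure 118 mm over their backs; the gripper's body (76 mm by 178 mm) begins 60 mm behind the grasp point.
Start: joints at [-1.908, 21.709, 99.362, -0, 58.929, -1.908], TCP at [0.7, -0, 0.214] pointing down, gripper open.
Joint ranges: [-158.91, 158.91], [-42.39, 125.64], [0.06, 152.35], [-60.88, 240.88], [17.5, 164.5], [-176.32, 176.32]. Speed limits (degrees/s): [108.29, 108.29, 136.94, 180, 180, 180].

## Interface

Orientations are given as [roll, pitch, yaw] about the fixed x, y, z axes, in that order (R = Rz(yaw) Ry(pitch) Rx(roll)).
In Python, from cell import ctrl, vision, hand_in gives the robot as it stands. The module is installed in compiled form; this text tells all that it offers.
- The arm moves only by the tool servo_tool, never from a script. Its argument "series" is one flat list of numbers, 6 for each row, row after row: the shift along the tool's x, y, z in mm, then the turn, a rotation vector about the tool's x, y, z in units of 8 degrees (1.0 is 8 degrees). In form: [tx, ty, tz, rx, ry, rz, tx, ty, tz, rx, ry, rz, ...]. A call has 1 to 12 rows; each row shifts and turns the commanded pose from where the row before left it, along the tool's axes as they then stand; what a row does not reach is not made up. A row lasts 1/8 s, in which the tool goes at most 62.5 mm and 10.7 degrees, less where a joint would pass 70% of its speed; a pose out of reach is approached as far as the arm can. A call is refused whole if a number of a shift passes 62.5 or a number of a turn 1, either way. A call with a gripper value outside its range is refused whole. "claw" is the finger opening in mm, from 0 to 91.2, set as the call begins (left out, the last holds). The fingers move at their own pace and stop on an object; "newtons" is the grip in N (left out, the last holds). Time passes only in rows, so rows that do not move let the fingers close. It gives the time, the measured TCP pose, the force, the opening and the grip force at its end, in the units of the state.
- ctrl.get_obs(): the state, without advancing time (a new reading comes with each control period).
- vision.grab_frame(name): name is "scene" or "side" or "wrist"; returns a dict with "frame" (384x512x3 uint8, red, green, blue), "depth" (384x512 float32, m along the optical axis (not along the pixel's ray), 0 where there is no reading), "K" (3x3 intrinsics, pixels), "dist" ([k1, k2, p1, p2, k3] as OpenCV has them; the pictures are not rectified), "position" and "orientation" of the camera in the world; the wrist camera has in their place "mount" (4x4, takes a point from camera to tool coordinates, whose origin is the TCP and whose axes are the flange's). Camera axes: x right, y down, z forward; pixel columns grow to the right and rows downward; lengths in m; the calibration is good to about 2 mm. A picture is of the moment at which its call begins: read the wrist's pose just before it.
- hand_in(): hands the job in; it is judged then, once.
The state is a dict: "t": time; "joint_pos": joint angles; "joint_vel": joint speeds; "effort": joint torques, N m; "tcp_pos": TCP position; "tcp_rot": TCP orientation; "contact_force": force on the tool from outside, world axes, zero at the start; "moment": the same for the moment, N m; "grip_width": finger opening in m; "gripper_force": force on a finger pad.
Only numpy, scipy, OpenCV 4.12 (cv2) and the standard library are available. Lean on these libraries where they do the work, as an engineer would, in place of code of your own. Each camera call takes 0.05 s, during which the arm holds its last target. There are 200 camera calls.

## Working session

There is one attempt and no reset: what is moved stays moved. The work goes in short steps, Python scripts to look and compute and a tool call to move; the robot and the scene stay as the last step left them, time stands still between calls to the robot, and variables do not carry over. Pictures are saved under pics/ and viewed, at most 10 in all, crops included, and the job is handed in when it is done.

Besides the shell and the picture viewer there is one more tool, called after "Call:" as name(argument=value, ...) on one line, values as JSON. servo_tool: Moves the arm, as the interface text tells. Its arguments: {"type":"object","properties":{"series":{"type":"array","items":{"type":"number"}},"claw":{"type":"number"},"newtons":{"type":"number"}},"required":["series"]}

```bash
mkdir -p pics; cat > h.py <<'E'
import numpy as np, cv2, pickle
from scipy.spatial.transform import Rotation as R
from cell import ctrl, vision, hand_in
def grab(n):
    o=ctrl.get_obs(); f=vision.grab_frame(n); f['obs']=o
    if 'mount' in f:
        T=np.eye(4);T[:3,:3]=R.from_euler('xyz',o['tcp_rot'],degrees=True).as_matrix();T[:3,3]=o['tcp_pos']
        f['T']=T@np.array(f['mount'])
    else:
        T=np.eye(4);q=np.array(f['orientation'])
        T[:3,:3]=q if q.shape==(3,3) else (R.from_euler('xyz',q,degrees=True).as_matrix() if q.size==3 else R.from_quat(q).as_matrix())
        T[:3,3]=f['position'];f['T']=T
    return f
def save(f,n): cv2.imwrite('pics/'+n+'.png',f['frame'][:,:,::-1]); pickle.dump(f,open('pics/'+n+'.pkl','wb'))
def load(n): return pickle.load(open('pics/'+n+'.pkl','rb'))
def rays(f,p):
    u=cv2.undistortPoints(np.array(p,float).reshape(-1,1,2),np.array(f['K'],float),np.array(f['dist'],float)).reshape(-1,2)
    return np.c_[u,np.ones(len(u))]
def plane(f,p,z):
    d=rays(f,p)@f['T'][:3,:3].T; c=f['T'][:3,3]
    return c+d*((z-c[2])/d[:,2])[:,None]
def dep(f,p):
    r=rays(f,p); p=np.array(p,int).reshape(-1,2); d=f['depth'][p[:,1],p[:,0]]
    return (r*d[:,None])@f['T'][:3,:3].T+f['T'][:3,3]
def cloud(f):
    h,w=f['depth'].shape; v,u=np.mgrid[:h,:w]
    P=dep(f,np.c_[u.ravel(),v.ravel()]).reshape(h,w,3); return P
def tri(f1,p1,f2,p2):
    c1,c2=f1['T'][:3,3],f2['T'][:3,3]
    a=f1['T'][:3,:3]@rays(f1,p1)[0]; b=f2['T'][:3,:3]@rays(f2,p2)[0]
    s=np.linalg.lstsq(np.c_[a,-b],c2-c1,rcond=None)[0]
    A,B=c1+s[0]*a,c2+s[1]*b; return (A+B)/2,np.linalg.norm(A-B)
E
python3 - <<'E'
from h import *
o=ctrl.get_obs();print(o)
ims=[]
for n in ['scene','side','wrist']:
    f=grab(n);save(f,n+'0');print(n,f.get('position'),f.get('orientation'),f.get('mount'),f['K'][0][0],f['dist'],(f['depth']>0).mean())
E
```

```text
{'t': 0.0, 'joint_pos': array([-1.90849927e+00,  2.17397818e+01,  9.93968464e+01, -5.31384911e-04,
        5.89271140e+01, -1.90871830e+00]), 'joint_vel': array([-0.03520546, -0.06766444,  0.03212583,  0.02568208,  0.04742893,
       -0.04532556]), 'effort': array([ 6.45993277e-04, -7.63727903e+01, -4.34372771e+01,  6.49972307e-02,
        4.23743343e-02, -1.55693674e-04]), 'tcp_pos': array([ 6.99593870e-01, -1.01575155e-06,  2.13262094e-01]), 'tcp_rot': array([-1.79936278e+02, -1.66849891e-03,  9.00004926e+01]), 'contact_force': array([ 0.22441838,  1.6952476 , -0.26585626]), 'moment': array([ 0.00366155,  0.07261288, -0.00166261]), 'gripper_force': 0.0, 'grip_width': 0.09132998075671707}
scene [ 1.06382672 -0.7305773   0.74542641] [-122.46739007   -0.44683423   33.47744888] None 472.75323187879644 [0.05400733 0.         0.         0.         0.        ] 0.9960988362630209
side [0.1754571  0.97514382 0.70205276] [-121.84879661   -0.53105539 -158.33354835] None 443.80752727518296 [0.01920722 0.         0.         0.         0.        ] 0.995758056640625
wrist None None [[ 3.74555396e-04 -9.58708872e-01 -2.84389096e-01  8.07104671e-02]
 [ 9.99999717e-01  1.73552276e-04  7.31987222e-04  3.34827119e-04]
 [-6.52406269e-04 -2.84389289e-01  9.58708666e-01 -1.71781658e-01]
 [ 0.00000000e+00  0.00000000e+00  0.00000000e+00  1.00000000e+00]] 291.18219707791735 [-0.01564789  0.          0.          0.          0.        ] 0.9959208170572916
```

View pics/scene0.png

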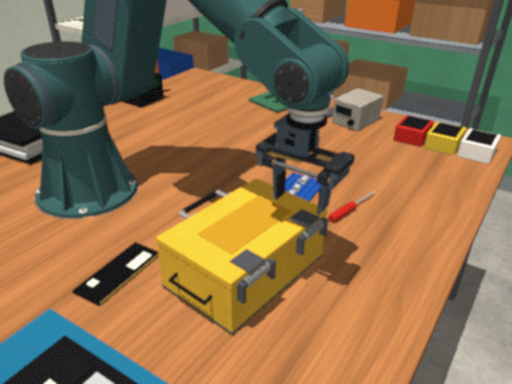

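View pics/side0.png

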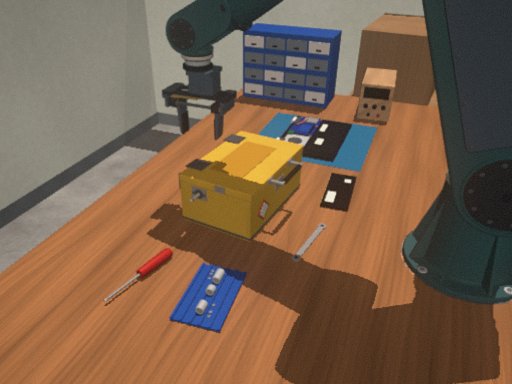

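The scene view shows the box near the middle (about 240,250) and the tray hidden behind the gripper. The side view shows the tray at (210,295) with three sleeves at about (218,275), (211,290) and (201,308), the stud at about (198,195), the handle at about (288,178) and the stay at (310,242).

```bash
python3 - <<'E'
from h import *
f=load('side0'); s=load('scene0')
P=cloud(f);hsv=cv2.cvtColor(f['frame'],cv2.COLOR_RGB2HSV)
# tray
m=((hsv[...,0]>105)&(hsv[...,0]<130)&(hsv[...,1]>120)&(hsv[...,2]>50)).astype(np.uint8);m[:255]=0
Q=P[m>0];print('tray n',m.sum(),Q[:,2].min(),np.median(Q[:,2]))
c=max(cv2.findContours(m,cv2.RETR_EXTERNAL,cv2.CHAIN_APPROX_NONE)[0],key=cv2.contourArea).reshape(-1,2)
w=plane(f,c,0.008)[:,:2];print('tray rect',cv2.minAreaRect((w*1000).astype(np.float32)))
# sleeves : points above 0.013 within tray
hull=cv2.convexHull(c);t=np.zeros(m.shape,np.uint8);cv2.fillPoly(t,[hull],1)
sm=((hsv[...,1]<90)&(hsv[...,2]>90)&(t>0)).astype(np.uint8)
n,l,st,ce=cv2.connectedComponentsWithStats(sm)
for i in range(1,n):
    if st[i,4]<15: continue
    q=P[l==i]; yy,xx=np.where(l==i)
    w=plane(f,np.c_[xx,yy],0.02)[:,:2]*1000
    print(st[i],ce[i],'dmean',q.mean(0).round(4),'zmax',np.percentile(q[:,2],95).round(4),cv2.minAreaRect(w.astype(np.float32)))
for nm,g in (('side',f),('scene',s)):
    Pg=cloud(g);h=cv2.cvtColor(g['frame'],cv2.COLOR_RGB2HSV)
    y=(h[...,0]>18)&(h[...,0]<34)&(h[...,1]>130)&(abs(Pg[...,2]-0.145)<0.008)&(Pg[...,0]>.4)&(Pg[...,0]<1.2)&(abs(Pg[...,1])<.5)
    q=Pg[y];print(nm,'lid n',y.sum(),'z',np.median(q[:,2]),cv2.minAreaRect((q[:,:2]*1000).astype(np.float32)))
A=cv2.resize(f['frame'][140:340,120:340],None,fx=3,fy=3,interpolation=cv2.INTER_CUBIC)
cv2.imwrite('pics/a.png',A[:600,:,::-1])
E
```

```text
tray n 2553 -0.00036582421681041755 0.006263430240164292
tray rect ((514.4739990234375, 343.8332824707031), (109.53822326660156, 184.14540100097656), 4.719040393829346)
[210 268  15  16 151] [217.45033113 275.00662252] dmean [0.5204 0.2916 0.0169] zmax 0.0255 ((519.5676879882812, 296.3725891113281), (31.802379608154297, 49.81114196777344), 22.24005699157715)
[206 284  10  12  96] [210.42708333 289.33333333] dmean [0.5078 0.3523 0.031 ] zmax 0.0259 ((513.0394287109375, 342.20013427734375), (19.564924240112305, 34.10818862915039), 25.545745849609375)
[195 299  13  16 135] [201.1037037  306.46666667] dmean [0.5048 0.4019 0.0285] zmax 0.0261 ((509.2980651855469, 394.10919189453125), (21.014055252075195, 41.08843994140625), 5.793301105499268)
side lid n 3271 z 0.14391295683882477 ((569.996337890625, -35.213623046875), (328.4704284667969, 255.28884887695312), 84.36442565917969)
scene lid n 8248 z 0.1457071357721595 ((591.2044677734375, -42.49298095703125), (324.2456970214844, 225.431640625), 82.7413330078125)
```

View pics/a.png

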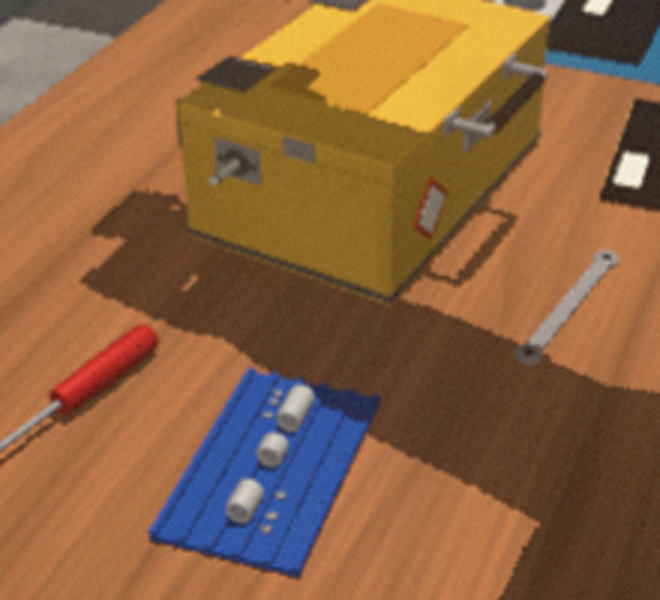

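View pics/wrist0.png

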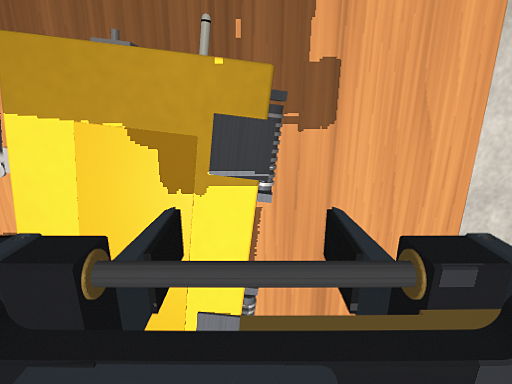

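The crop confirms the order going away from the box: a long sleeve (295,408), a short one (272,450), and a medium one (245,500), which is probably the 24. The stud is at about (215,175), pointing toward the camera. In the wrist view, the stud tip is at (205,18). Next I'll move via the stud to get a second view.

Call:
servo_tool(series=[47.5,-15,0,0,0,0,47.5,-15,0,0,0,0,47.5,-15,0,0,0,0,47.5,-15,0,0,0,0,0,0,0,0,0,0,0,0,0,0,0,0], claw=40)

```text
t: 0.9
tcp_pos: [0.64, 0.1897, 0.2138]
tcp_rot: [-180.0, 0.0, 90.0]
contact_force: [0.0, 0.7, 0.2]
grip_width: 0.0401
gripper_force: 0.0
```

```bash
python3 - <<'E'
from h import *
f=grab('wrist');save(f,'wrist1');print(f['obs']['tcp_pos'],f['obs']['tcp_rot'],f['obs']['t'])
E
```

```text
[0.64004139 0.18972607 0.21380496] [-1.79991026e+02  1.21091131e-02  9.00228119e+01] 0.9
```

Call:
servo_tool(series=[42.5,-32.5,0,0,0,0,42.5,-32.5,0,0,0,0,42.5,-32.5,0,0,0,0,42.5,-32.5,0,0,0,0,0,0,0,0,0,0,0,0,0,0,0,0])

```text
t: 1.7
tcp_pos: [0.5107, 0.3592, 0.2139]
tcp_rot: [180.0, 0.0, 90.0]
contact_force: [0.2, -1.0, 0.1]
grip_width: 0.0402
gripper_force: 0.0
```

```bash
python3 - <<'E'
from h import *
f=grab('wrist');save(f,'wrist2');print(f['obs']['tcp_pos'],f['obs']['tcp_rot'],f['obs']['t'])
a=load('wrist1')['frame'];cv2.imwrite('pics/b.png',cv2.resize(np.hstack([a[:,:,::-1],f['frame'][:,:,::-1]]),(800,300)))
E
```

```text
[0.51070396 0.35919978 0.21394559] [1.79991392e+02 6.62490104e-03 8.99645655e+01] 1.7
```

View pics/b.png

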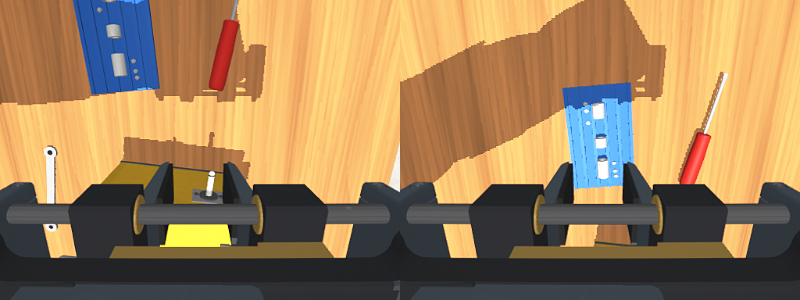

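The left half (wrist1) shows the stud at about (212,182) between the fingers. The right half (wrist2) shows the three sleeves in the tray at about (600,110), (601,143) and (602,166). I'll measure these next.

```bash
python3 - <<'E'
from h import *
def rect(w): 
    (c,(a,b),an)=cv2.minAreaRect((w*1000).astype(np.float32)); return np.round([*c,a,b,an],1)
out={}
for n in ('wrist1','wrist2'):
    f=load(n);P=cloud(f);h=cv2.cvtColor(f['frame'],cv2.COLOR_RGB2HSV)
    m=((h[...,0]>95)&(h[...,0]<130)&(h[...,1]>120)&(h[...,2]>50)&(P[...,2]<.02)&(P[...,2]>.0)).astype(np.uint8)
    c=max(cv2.findContours(m,cv2.RETR_EXTERNAL,cv2.CHAIN_APPROX_NONE)[0],key=cv2.contourArea).reshape(-1,2)
    print(n,'tray',rect(plane(f,c,.008)[:,:2]),'floor z',np.median(P[m>0][:,2]))
    t=np.zeros(m.shape,np.uint8);cv2.fillPoly(t,[cv2.convexHull(c)],1)
    s=((P[...,2]>.017)&(P[...,2]<.035)&(t>0)).astype(np.uint8)
    k,l,st,ce=cv2.connectedComponentsWithStats(s)
    for i in range(1,k):
        if st[i,4]<60: continue
        q=P[l==i]; yy,xx=np.where(l==i)
        print(' sleeve px',ce[i].round(1),st[i,4],'z95',np.percentile(q[:,2],95).round(4),'depthrect',rect(q[:,:2]),'plane.026 top',rect(plane(f,np.c_[xx,yy],.02)[:,:2]))
for n in ('wrist0','wrist1'):
    f=load(n);P=cloud(f)
    # stud: points outside the box side at height .085-.115
    s=((P[...,2]>.085)&(P[...,2]<.112)&(P[...,1]>.1)&(P[...,1]<.2)&(P[...,0]>.55)&(P[...,0]<.72)).astype(np.uint8)
    k,l,st,ce=cv2.connectedComponentsWithStats(s)
    for i in range(1,k):
        if st[i,4]>40:
            q=P[l==i];print(n,'stud?',st[i],q.min(0).round(4),q.max(0).round(4),rect(q[:,:2]))
E
```

```text
wrist1 tray [517.5 319.4 111.2 135.2   4.5] floor z 0.007514554616118524
 sleeve px [144.7  39.3] 278 z95 0.027 depthrect [516.1 338.4  19.6  16.5   3.7] plane.026 top [516.3 338.8  20.   17.7   3.8]
 sleeve px [152.   82.6] 475 z95 0.0271 depthrect [520.5 291.5  19.7  31.    4.3] plane.026 top [520.5 291.7  20.5  31.6   4.4]
wrist2 tray [515.6 341.3 109.3 179.7   4.5] floor z 0.007613298955540693
 sleeve px [253.9 141.7] 298 z95 0.027 depthrect [512.2 391.6  19.5  23.7   5.5] plane.026 top [512.3 391.1  19.4  24.1   5.3]
 sleeve px [257.2 182.7] 187 z95 0.0271 depthrect [516.6 339.   19.8  16.3   3.4] plane.026 top [516.5 337.9  19.7  17.3   5.3]
 sleeve px [259.9 216.1] 333 z95 0.027 depthrect [520.3 292.3  19.8  32.3   5.4] plane.026 top [520.4 290.7  19.7  34.6   5. ]
wrist0 stud? [199  13  12  43 386] [0.652  0.1196 0.1027] [0.6629 0.1535 0.1099] [657.4 136.6  33.6   8.2  82.7]
wrist1 stud? [223 218  62  39 854] [0.6064 0.1133 0.085 ] [0.6755 0.1538 0.112 ] [642.2 135.2  39.5  69.3  86. ]
wrist1 stud? [173 234  16  10  41] [0.55   0.1243 0.0856] [0.5677 0.1269 0.1032] [558.9 125.8   1.2  17.7  82.9]
```

Call:
servo_tool(series=[41,1,0,0,0,0,0,0,0,0,0,-0.575,0,0,50,0,0,0,0,0,50,0,0,0,0,0,30,0,0,0,0,0,0,0,0,0], claw=40)

```text
t: 2.5
tcp_pos: [0.5108, 0.399, 0.0818]
tcp_rot: [-179.8, 0.1, 94.5]
contact_force: [0.1, -0.3, 0.2]
grip_width: 0.0401
gripper_force: 0.0
```

```bash
python3 - <<'E'
from h import *
f=load('wrist2');P=cloud(f);z=P[...,2]
u=np.array([[np.cos(np.radians(4.7)),np.sin(np.radians(4.7))],[-np.sin(np.radians(4.7)),np.cos(np.radians(4.7))]])
q=(P[...,:2]-[.5123,.3915])@u.T*1000
m=(abs(q[...,0])<40)&(q[...,1]>-22)&(q[...,1]<35)
for x in range(-36,37,3):
  print(x,[ (round(1000*z[s].max()) if (s:=m&(abs(q[...,0]-x)<1.5)&(abs(q[...,1]-y)<2)).any() else -1) for y in range(-20,33,4)])
# stud refine
for n in('wrist0','wrist1'):
    g=load(n);Q=cloud(g).reshape(-1,3);b=np.radians(-7.3);ex=np.array([np.cos(b),np.sin(b)]);ey=np.array([-ex[1],ex[0]])
    X=(Q[:,:2]-[.6574,.1366]);X=np.c_[X@ex,X@ey,Q[:,2]]
    s=(abs(X[:,0])<5)&(abs(X[:,1])<25)&(X[:,2]>.096)&(X[:,2]<.115);X=X[s];p=Q[s]
    for lo in range(-20,25,5):
        k=(X[:,1]*1000>=lo)&(X[:,1]*1000<lo+5)
        if k.sum()>3: print(n,lo,k.sum(),(X[k,0].min()*1e3).round(1),(X[k,0].max()*1e3).round(1),'top',np.percentile(X[k,2],95).round(4),p[k].mean(0).round(4))
    print('tip',X[:,1].max())
    s=load(n)
g=load('side0');Q=cloud(g)[180:205,183:215].reshape(-1,3)
X=(Q[:,:2]-[.6574,.1366]);print('side', [ (Q[i].round(3)) for i in np.argsort(-(X@ey))[:0]])
k=(X@ey>-.010)&(X@ey<.02)&(abs(X@ex)<.02)&(Q[:,2]>.08);print('side stud',k.sum(),Q[k].mean(0) if k.any() else '',(X@ex)[k].mean() if k.any() else '',Q[k][:,2].max() if k.any() else '')
E
```

```text
-36 [9, 8, 318, 318, 341, 337, 318, 319, 10, 8, 8, 11, 8, 8]
-33 [12, 11, 318, 339, 341, 318, 319, 319, 12, 12, 10, 11, 11, 11]
-30 [10, 10, 279, 339, 341, 319, 319, 319, 11, 12, 11, 12, 11, 11]
-27 [305, 309, 313, 339, 341, 319, 318, 319, 8, 9, 9, 8, 8, 9]
-24 [269, 298, 314, 339, 341, 319, 319, 318, 10, 9, 9, 8, 9, 8]
-21 [265, 271, 271, 340, 341, 312, 312, 10, 10, 9, 8, 8, 8, 7]
-18 [11, 11, 8, 339, 342, 312, 312, 8, 10, 8, 9, 8, 8, 8]
-15 [9, 8, 8, 339, 342, 312, 311, 8, 9, 8, 8, 9, 8, 8]
-12 [12, 10, 11, 340, 342, 312, 311, 11, 11, 11, 11, 11, 11, 11]
-9 [11, 11, 22, 340, 342, 312, 311, 22, 23, 11, 10, 11, 11, 11]
-6 [8, 9, 25, 340, 342, 312, 311, 25, 25, 11, 9, 8, 8, 11]
-3 [8, 8, 26, 341, 342, 313, 310, 27, 27, 8, 7, 9, 8, 9]
0 [7, 8, 27, 341, 342, 312, 310, 27, 27, 8, 8, 7, 9, 8]
3 [7, 9, 26, 341, 342, 312, 27, 27, 26, 9, 9, 8, 9, 8]
6 [8, 8, 25, 341, 342, 312, 26, 25, 27, 8, 8, 10, 9, 8]
9 [11, 10, 23, 342, 342, 312, 22, 23, 21, 12, 11, 11, 11, 11]
12 [12, 11, 319, 342, 341, 312, 12, 10, 11, 11, 11, 11, 12, 11]
15 [8, 8, 337, 341, 339, 313, 8, 8, 9, 7, 8, 9, 8, 9]
18 [272, 3
[... 762 characters left out ...]
9 -3.9 4.1 top 0.1087 [0.6594 0.1488 0.1069]
wrist0 15 15 -2.4 2.8 top 0.1073 [0.6597 0.1523 0.106 ]
tip 0.016812193040342815
wrist1 -20 211 -19.0 19.1 top 0.1138 [0.6552 0.1181 0.1064]
wrist1 -15 36 -3.7 4.0 top 0.1091 [0.6559 0.1244 0.1074]
wrist1 -10 33 -3.6 4.3 top 0.1086 [0.6566 0.1296 0.1071]
wrist1 -5 28 -3.3 3.6 top 0.1086 [0.657  0.1344 0.1075]
wrist1 0 34 -3.6 4.0 top 0.1086 [0.6577 0.1391 0.1073]
wrist1 5 32 -3.6 4.2 top 0.1093 [0.6584 0.1441 0.1072]
wrist1 10 36 -3.9 3.4 top 0.1089 [0.6587 0.149  0.1074]
wrist1 15 20 -2.6 2.8 top 0.1082 [0.6593 0.1527 0.1061]
tip 0.01736466446696929
side []
side stud 29 [0.6548188  0.14165297 0.10414818] -0.0032023360284240336 0.10707392484731382
```

Call:
servo_tool(series=[1,0.8,35,0,0,0,0,0,25,0,0,0,0,0,10.3,0,0,0,0,0,0,0,0,0,0,0,0,0,0,0])

```text
t: 3.12
tcp_pos: [0.5126, 0.4025, 0.0151]
tcp_rot: [179.9, -0.1, 94.6]
contact_force: [0.6, 0.2, 0.1]
grip_width: 0.0399
gripper_force: 0.0
```

Call:
servo_tool(series=[0,0,0,0,0,0,0,0,0,0,0,0,0,0,0,0,0,0,0,0,0,0,0,0,0,0,0,0,0,0,0,0,0,0,0,0], claw=10, newtons=20)

```text
t: 3.88
tcp_pos: [0.5112, 0.4021, 0.0141]
tcp_rot: [-179.9, 0.0, 94.6]
contact_force: [-5.0, -0.5, 9.0]
grip_width: 0.0188
gripper_force: 20.0
```

Call:
servo_tool(series=[0,0,0,0,0,0,0,0,0,0,0,0,0,0,0,0,0,0,0,0,0,0,0,0], claw=36)

```text
t: 4.38
tcp_pos: [0.5117, 0.402, 0.0136]
tcp_rot: [-180.0, 0.0, 94.6]
contact_force: [0.0, -0.1, -0.4]
grip_width: 0.0356
gripper_force: 0.0
```

Call:
servo_tool(series=[-1.5,0,2.5,0,0,0,0,0,0,0,0,0,0,0,0,0,0,0])

```text
t: 4.75
tcp_pos: [0.5118, 0.4005, 0.0111]
tcp_rot: [-180.0, 0.0, 94.6]
contact_force: [-0.1, 0.7, -0.0]
grip_width: 0.0356
gripper_force: 0.0
```

Call:
servo_tool(series=[0,0,1.5,0,0,0,0,0,0,0,0,0,0,0,0,0,0,0])

```text
t: 5.12
tcp_pos: [0.5119, 0.4006, 0.0096]
tcp_rot: [180.0, -0.0, 94.6]
contact_force: [-0.1, 0.7, -0.2]
grip_width: 0.0363
gripper_force: 0.0
```

Call:
servo_tool(series=[0,0,0,0,0,0,0,0,0,0,0,0,0,0,0,0,0,0,0,0,0,0,0,0,0,0,0,0,0,0], claw=10, newtons=20)

```text
t: 5.75
tcp_pos: [0.5113, 0.4005, 0.0097]
tcp_rot: [-179.9, 0.0, 94.6]
contact_force: [-5.6, -0.9, 5.6]
grip_width: 0.0192
gripper_force: 20.0
```

Call:
servo_tool(series=[0,0,-5,0,0,0,0,0,-15,0,0,0,0,0,-30,0,0,0,0,0,-50,0,0,0,0,0,0,0,0,0,0,0,0,0,0,0])

```text
t: 6.5
tcp_pos: [0.5119, 0.4006, 0.1101]
tcp_rot: [180.0, -0.0, 94.6]
contact_force: [-0.3, -0.2, -0.0]
grip_width: 0.0188
gripper_force: 20.0
```

```bash
python3 - <<'E'
from h import *
f=grab('wrist');save(f,'wrist3');P=cloud(f);T=np.linalg.inv(np.r_[np.c_[R.from_euler('xyz',f['obs']['tcp_rot'],degrees=True).as_matrix(),f['obs']['tcp_pos']],[[0,0,0,1]]])
q=(P@T[:3,:3].T+T[:3,3])*1000
s=(abs(q[...,0])<30)&(abs(q[...,1])<9)&(abs(q[...,2])<16)
X=q[s];print(len(X),X.min(0),X.max(0),np.percentile(X[:,2],5))
for x in range(-24,12,3):
  k=abs(X[:,0]-x)<1.5
  if k.any(): print(x,k.sum(),X[k,2].min().round(1),X[k][:,1].min().round(1),X[k][:,1].max().round(1))
cv2.imwrite('pics/c.png',cv2.resize(f['frame'][100:384,100:420,::-1],None,fx=2,fy=2))
E
```

```text
757 [-14.00475268  -8.990166   -15.99815393] [16.45923642  8.9833132   2.16351879] -15.813367376324647
-15 2 -11.6 -8.9 -8.3
-12 54 -15.8 -9.0 9.0
-9 87 -16.0 -9.0 9.0
-6 76 -16.0 -8.9 8.9
-3 97 -16.0 -8.9 8.9
0 152 -16.0 -8.9 8.9
3 262 -16.0 -9.0 9.0
6 5 -7.0 -9.0 -8.9
9 5 -6.2 -9.0 -8.9
```

View pics/c.png

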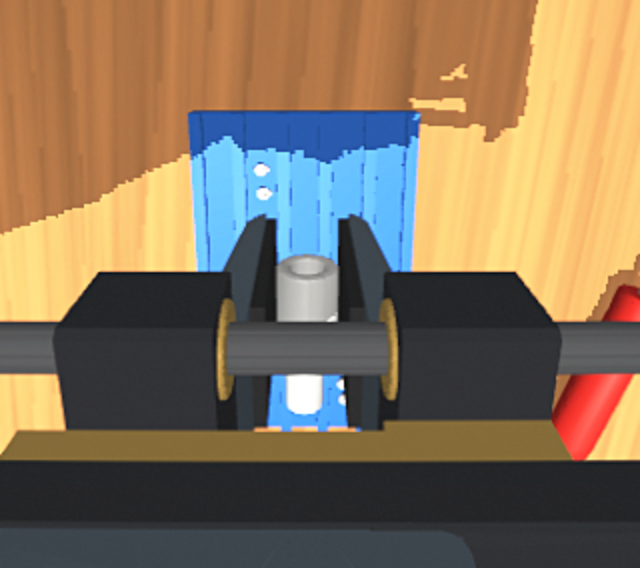

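The picture shows the sleeve held between the pads with its outer end at about (307,268) and looking level. I'll measure its pose in the tool frame.

```bash
python3 - <<'E'
from h import *
f=load('wrist3');P=cloud(f);T=np.linalg.inv(np.r_[np.c_[R.from_euler('xyz',f['obs']['tcp_rot'],degrees=True).as_matrix(),f['obs']['tcp_pos']],[[0,0,0,1]]])
q=(P@T[:3,:3].T+T[:3,3])*1000
s=(abs(q[...,0]+5)<16)&(abs(q[...,1])<11)&(q[...,2]>-26)&(q[...,2]<8)
X=q[s]
for x in np.arange(-20,8,2):
  k=(abs(X[:,0]-x)<1)&(abs(X[:,1])<3)
  if k.sum()>2: print(x,k.sum(),'top',np.percentile(X[k,2],[0,20,50]).round(1))
k=(X[:,0]>2)&(X[:,2]>-15);e=X[k];print('endface',np.percentile(e[:,0],[10,50,90]).round(1),'y',e[:,1].min(),e[:,1].max(),'z',np.percentile(e[:,2],[2,50,98]))
for n in('scene','side'):
    g=grab(n);save(g,n+'1')
    G=cloud(g)@T[:3,:3].T+T[:3,3];G=G*1000
    s=(abs(G[...,0]+8)<20)&(abs(G[...,1])<11)&(abs(G[...,2]+6)<14);h=G[s]
    if len(h): print(n,len(h),np.percentile(h,[2,50,98],axis=0).round(1).tolist())
E
```

```text
-12 3 top [-16.2 -16.1 -16.1]
-10 27 top [-17.4 -17.1 -16.4]
-8 32 top [-18.4 -17.1 -16.5]
-6 28 top [-17.9 -17.  -16.6]
-4 30 top [-18.3 -16.9 -16.6]
-2 51 top [-17.7 -16.8 -15.8]
0 61 top [-18.6 -16.9 -15.8]
2 94 top [-17.9 -16.3 -12.8]
4 13 top [-17.9 -15.3  -1.6]
endface [2.3 2.8 3.5] y -8.976464552024721 10.280981582420967 z [-14.75387872  -6.66311019   1.30460594]
scene 68 [[-25.1, -10.7, -19.0], [-17.3, -0.6, -10.7], [6.8, 10.6, 2.3]]
side 93 [[-15.7, -3.2, -18.9], [0.2, 6.8, -10.4], [11.2, 9.3, 3.3]]
```

Call:
servo_tool(series=[-36.4,22.6,2,0,0,0,-36.4,22.6,2,0,0,0,-36.4,22.6,2,0,0,0,-36.4,22.6,2,0,0,0,-36.4,22.6,2,0,0,0,-36.4,22.6,2.9,0,0,0,0,0,0,0,0,0.72,0,0,0,0,0,0.72,0,0,0,0,0,0,0,0,0,0,0,0])

```text
t: 7.9
tcp_pos: [0.6642, 0.1938, 0.0962]
tcp_rot: [-180.0, 0.0, 83.2]
contact_force: [-0.3, -0.1, 0.7]
grip_width: 0.0186
gripper_force: 20.0
```

```bash
python3 - <<'E'
from h import *
f=grab('wrist');save(f,'wrist4');print(f['obs']['tcp_pos'],f['obs']['tcp_rot'])
P=cloud(f);T=np.linalg.inv(np.r_[np.c_[R.from_euler('xyz',f['obs']['tcp_rot'],degrees=True).as_matrix(),f['obs']['tcp_pos']],[[0,0,0,1]]])
q=(P@T[:3,:3].T+T[:3,3])*1000
for x in np.arange(-74,8,4):
  k=(abs(q[...,0]-x)<2)&(abs(q[...,1])<11)&(q[...,2]>-22)&(q[...,2]<-4)
  if k.sum()>2: X=q[k];print(x,k.sum(),'top',np.percentile(X[:,2],10).round(1),'y',X[:,1].min().round(1),X[:,1].max().round(1))
g=grab('side');save(g,'side2')
a=cv2.resize(f['frame'][120:384,130:380],None,fx=1.6,fy=1.6);b=cv2.resize(g['frame'][150:250,150:280],None,fx=4,fy=4)[:422][:,:400]
b=cv2.resize(g['frame'][150:255,155:255],(400,422));cv2.imwrite('pics/d.png',np.hstack([a,b])[:,:,::-1])
E
```

```text
[0.66420822 0.19378069 0.09618176] [-1.79955628e+02  1.81926022e-02  8.32207815e+01]
-54 50 top -11.8 y -3.7 3.7
-50 60 top -12.4 y -3.7 3.7
-46 68 top -12.5 y -3.7 4.3
-42 89 top -11.6 y -3.6 3.6
-14 28 top -13.5 y -9.0 10.2
-10 165 top -16.7 y -9.0 10.3
-6 197 top -17.1 y -9.0 10.3
-2 207 top -17.4 y -9.0 10.3
2 305 top -16.6 y -9.1 10.2
6 29 top -18.9 y -9.0 10.3
```

View pics/d.png

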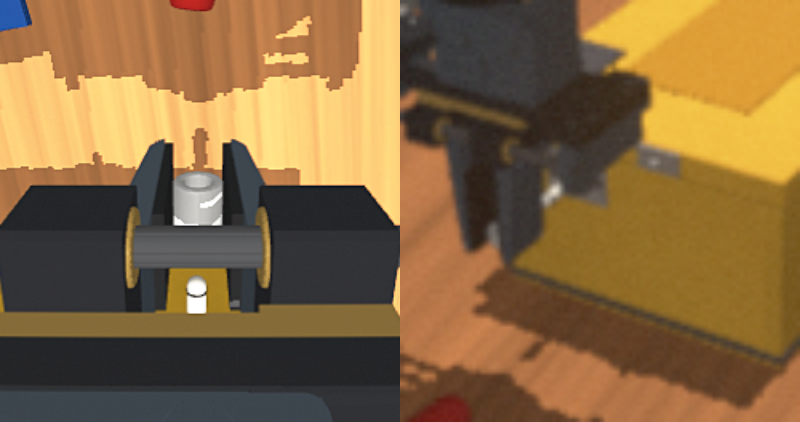

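The wrist view shows the stud tip at (196,287), in line below the sleeve at (197,190), with about a 0.5 mm sideways and 1.2 mm height correction needed. I'll correct this and push on.

Call:
servo_tool(series=[0,-0.5,-1.2,0,0,0,-8,0,0,0,0,0,-8,0,0,0,0,0,-6,0,0,0,0,0,-4,0,0,0,0,0,-4,0,0,0,0,0,0,0,0,0,0,0])

```text
t: 8.88
tcp_pos: [0.6604, 0.1638, 0.0979]
tcp_rot: [-180.0, 0.0, 83.1]
contact_force: [-0.3, 0.8, 0.5]
grip_width: 0.0191
gripper_force: 20.0
```

Call:
servo_tool(series=[-5,0,0,0,0,0,-5,0,0,0,0,0,-5,0,0,0,0,0,-4,0,0,0,0,0,0,0,0,0,0,0])

```text
t: 9.5
tcp_pos: [0.6581, 0.1448, 0.0979]
tcp_rot: [-180.0, 0.0, 83.1]
contact_force: [-1.2, 0.4, -0.4]
grip_width: 0.0188
gripper_force: 20.0
```

Call:
servo_tool(series=[-2,0,0,0,0,0,-2,0,0,0,0,0,0,0,0,0,0,0])

```text
t: 9.88
tcp_pos: [0.6576, 0.1411, 0.0979]
tcp_rot: [-180.0, 0.0, 83.1]
contact_force: [0.1, 0.1, 0.1]
grip_width: 0.019
gripper_force: 20.0
```

Call:
servo_tool(series=[-1,0,0,0,0,0,-1,0,0,0,0,0,0,0,0,0,0,0])

```text
t: 10.25
tcp_pos: [0.6574, 0.1391, 0.0979]
tcp_rot: [-180.0, -0.0, 83.1]
contact_force: [-0.2, -0.1, 0.1]
grip_width: 0.0188
gripper_force: 20.0
```

Call:
servo_tool(series=[-1,0,0,0,0,0,0,0,0,0,0,0])

```text
t: 10.5
tcp_pos: [0.6574, 0.1389, 0.098]
tcp_rot: [180.0, -0.1, 83.1]
contact_force: [0.2, 6.9, -1.1]
grip_width: 0.019
gripper_force: 20.0
```

Call:
servo_tool(series=[-1,0,0,0,0,0,0,0,0,0,0,0,0,0,0,0,0,0])

```text
t: 10.88
tcp_pos: [0.6574, 0.1388, 0.098]
tcp_rot: [180.0, -0.1, 83.1]
contact_force: [1.3, 14.3, -1.9]
grip_width: 0.0185
gripper_force: 20.0
```

Call:
servo_tool(series=[0.8,0,0,0,0,0,0,0,0,0,0,0,0,0,0,0,0,0,0,0,0,0,0,0], claw=36)

```text
t: 11.38
tcp_pos: [0.6573, 0.1378, 0.0979]
tcp_rot: [-180.0, 0.0, 83.1]
contact_force: [-0.2, -0.9, -0.8]
grip_width: 0.0359
gripper_force: 0.0
```

Call:
servo_tool(series=[3,0,0,0,0,0,8,0,-20,0,0,0,30,0,-40,0,0,0,20,0,-50,0,0,0,0,0,0,0,0,0,0,0,0,0,0,0])

```text
t: 12.12
tcp_pos: [0.6644, 0.1988, 0.2084]
tcp_rot: [180.0, -0.0, 83.1]
contact_force: [-0.8, -0.1, -1.0]
grip_width: 0.0361
gripper_force: 0.0
```

```bash
python3 - <<'E'
from h import *
f=grab('wrist');save(f,'wrist5');print(f['obs']['tcp_pos'],f['obs']['tcp_rot'])
Q=cloud(f).reshape(-1,3);b=np.radians(-6.9);ex=np.array([np.cos(b),np.sin(b)]);ey=np.array([-ex[1],ex[0]])
X=np.c_[(Q[:,:2]-[.658,.139])@ex,(Q[:,:2]-[.658,.139])@ey,Q[:,2]]*1000
for s in range(-26,22,2):
    k=(abs(X[:,1]-s)<1)&(abs(X[:,0])<14)&(X[:,2]>95)&(X[:,2]<125)
    if k.sum()>2: print(s,k.sum(),X[k,0].min().round(1),X[k,0].max().round(1),np.percentile(X[k,2],90).round(1))
g=grab('side');save(g,'side3');o=grab('scene');save(o,'scene3')
a=cv2.resize(f['frame'][100:384,130:380],(372,422));b=cv2.resize(g['frame'][130:235,180:310],(420,422));cv2.imwrite('pics/e.png',np.hstack([a,b])[:,:,::-1])
E
```

```text
[0.66440643 0.1987992  0.20843202] [ 1.79977028e+02 -7.09018078e-03  8.31001236e+01]
-24 5 -13.6 13.8 101.5
-22 23 -13.6 13.7 104.6
-20 10 -11.2 12.3 108.2
-18 17 -8.9 9.1 110.9
-16 30 -8.9 9.1 112.4
-14 28 -8.9 10.3 112.4
-12 35 -8.9 10.2 113.1
-10 34 -7.7 10.2 112.4
-8 31 -8.8 10.1 112.7
-6 33 -8.8 10.1 112.7
-4 33 -8.8 10.2 112.7
-2 36 -8.8 10.1 112.7
0 35 -8.8 10.1 112.6
2 70 -8.9 10.1 111.9
4 41 -7.8 7.9 110.3
6 13 -3.5 3.7 108.3
8 12 -3.5 3.7 108.5
10 16 -3.5 3.7 108.3
12 17 -3.5 3.7 107.6
14 15 -2.5 2.7 106.9
```

View pics/e.png

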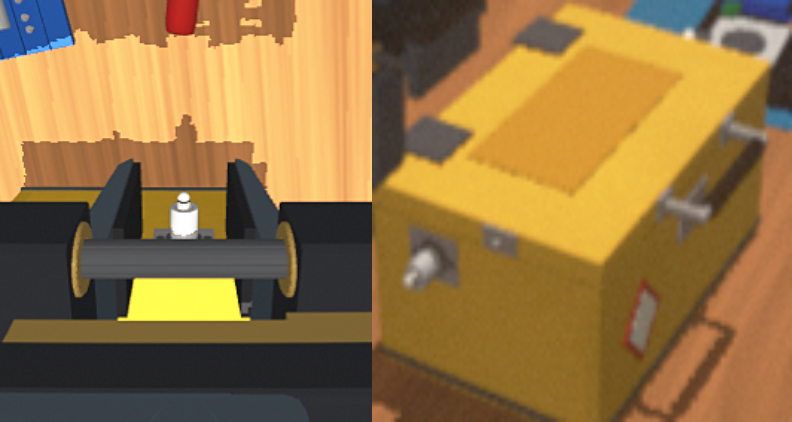

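The sleeve spans s = -19.5 to +4.5 mm against the shoulder, with 12 mm of stud showing beyond it. In the picture it sits home at (185,215) and (425,262). Next is the handle, predicted at (0.450, -0.020, 0.135) from the stud.

Call:
servo_tool(series=[-40.6,-31,-3,0,0,0,-40.6,-31,-3,0,0,0,-40.6,-31,-3,0,0,0,-40.6,-31,-3,0,0,0,-40.6,-31,-3,0,0,0,-40.6,-31,-3,0,0,0,0,0,0,0,0,0,0,0,0,0,0,0], claw=36)

```text
t: 13.28
tcp_pos: [0.4508, -0.021, 0.2258]
tcp_rot: [-180.0, -0.0, 83.0]
contact_force: [-0.1, 0.2, -0.8]
grip_width: 0.0359
gripper_force: 0.0
```

```bash
python3 - <<'E'
from h import *
f=grab('wrist');save(f,'wrist6');print(f['obs']['tcp_pos'],f['obs']['tcp_rot'],f['obs']['joint_pos'])
b=np.radians(-6.9);ex=np.array([np.cos(b),np.sin(b)]);ey=np.array([-ex[1],ex[0]])
for n in('wrist6','side3','scene3'):
    f=load(n);Q=cloud(f).reshape(-1,3)
    X=np.c_[(Q[:,:2]-[.4503,-.0205])@ex,(Q[:,:2]-[.4503,-.0205])@ey,Q[:,2]]*1000
    print(n)
    for s in range(-70,71,10):
        k=(abs(X[:,1]-s)<5)&(X[:,0]>-25)&(X[:,0]<22)&(X[:,2]>118)&(X[:,2]<152)
        if k.sum()>2: print(s,k.sum(),np.percentile(X[k,0],[2,50,98]).round(1),np.percentile(X[k,2],[2,50,98]).round(1))
cv2.imwrite('pics/g.png',load('wrist6')['frame'][:,:,::-1])
E
```

```text
[ 0.45076591 -0.02096307  0.22577784] [-1.79990081e+02 -5.67606181e-03  8.30261547e+01] [-5.62589686e+00 -2.64708732e+00  1.26857814e+02  7.14306936e-03
  5.57990563e+01  1.34393237e+00]
wrist6
-70 6 [-1.   8.2 19. ] [138.9 139.  139.3]
-60 258 [-4.2  8.7 21.5] [136.1 140.  141.7]
-50 92 [-7.1 -0.2  5.7] [136.4 141.4 143.3]
-40 143 [-7.  -0.2  6.7] [136.4 141.9 143.7]
-30 142 [-6.9 -0.1  6.6] [136.4 141.9 143.9]
-20 149 [-6.8 -0.1  6.6] [136.1 141.9 143.6]
-10 154 [-6.7 -0.1  6.5] [136.2 141.8 143.5]
0 154 [-6.6 -0.1  6.5] [136.5 141.8 143.8]
10 161 [-6.5 -0.1  6.4] [136.6 142.  143.7]
20 160 [-6.4 -0.   6.4] [137.1 141.7 143.8]
30 167 [-7.  -0.   6.3] [137.2 141.8 144. ]
40 177 [-7.2 -0.   6.2] [136.5 141.8 144. ]
50 160 [-6.2  0.9 19.2] [135.9 139.5 143.2]
60 304 [-4.3  8.8 21.7] [137.4 140.2 142.2]
side3
-60 26 [-5.6 10.3 21.1] [131.8 137.  140.3]
-50 7 [-8.2 -2.8 13.9] [135.5 139.6 141. ]
-40 13 [-10.1  -7.6   1.3] [131.1 139.  141.4]
-30 14 [-9.  -6.6  2.9] [130.7 138.2 140.7]
-20 10 [-9.  -5.   2.3] [136.3 139.5 141.8]
-10 14 [-9.4 -5.8  2.5] [131.5 139.2 141.1]
0 10 [-8.6 -6.9
[... 240 characters left out ...]
]
60 39 [-5.5  7.4 21.4] [131.2 136.5 139.3]
70 3 [-5.   0.6 19. ] [134.4 135.4 136.4]
scene3
-70 28 [-3.5  8.3 20.1] [132.1 138.8 141.9]
-60 13 [-2.9  7.2 20.6] [137.9 139.8 141.1]
-50 30 [-6.9  1.6  6.1] [129.5 139.1 143.3]
-40 21 [-3.7  2.9  5.7] [133.4 139.3 143.3]
-30 22 [-6.4  2.9  6.8] [132.  139.2 144.1]
-20 23 [-5.1  3.5  6.6] [133.  139.7 143. ]
-10 23 [-4.7  2.8  5.8] [133.8 139.3 144.2]
0 21 [-4.4  2.3  6.1] [133.2 140.  145. ]
10 17 [-4.8  3.3  7.3] [132.7 140.7 143.7]
20 21 [-4.5  2.5  6. ] [131.2 138.7 142.4]
30 19 [-4.5  2.6  5.5] [131.  140.4 143.1]
40 22 [-5.8  3.1  6. ] [131.8 139.5 143.1]
50 29 [-1.9  7.9 21.6] [132.8 138.8 141. ]
60 8 [-0.6  6.7 15.5] [135.9 139.5 141.5]
```

View pics/g.png

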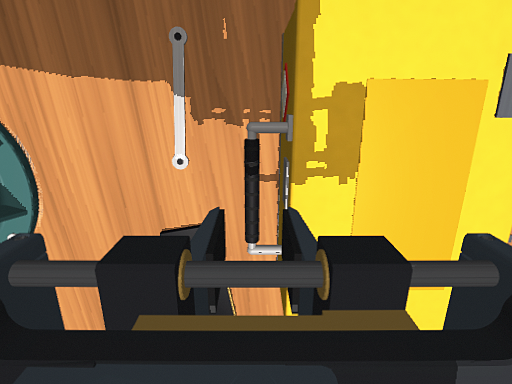

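The handle is in line between the fingers at about (252,190), at x offset 0.0 ± 0.2 mm, with its top at 142 mm (centre 135 mm), as predicted. I'll descend and grasp.

Call:
servo_tool(series=[0,0,30,0,0,0,0,0,30,0,0,0,0,0,25,0,0,0,0,0,15,0,0,0,0,0,10,0,0,0,0,0,0,0,0,0,0,0,0,0,0,0], claw=30)

```text
t: 14.2
tcp_pos: [0.4511, -0.0209, 0.1165]
tcp_rot: [179.9, -0.0, 83.1]
contact_force: [0.3, -0.6, -0.7]
grip_width: 0.0298
gripper_force: 0.0
```

Call:
servo_tool(series=[0,0,0,0,0,0,0,0,0,0,0,0,0,0,0,0,0,0,0,0,0,0,0,0,0,0,0,0,0,0], claw=5, newtons=25)

```text
t: 14.82
tcp_pos: [0.4492, -0.0207, 0.1157]
tcp_rot: [-179.8, 0.0, 83.1]
contact_force: [-8.6, 0.7, 4.0]
grip_width: 0.013
gripper_force: 25.0
```

Call:
servo_tool(series=[0,0.5,-11,0,0,0,0,1.3,-11,0,0,0,0,1.7,-10.9,0,0,0,0,2,-10.9,0,0,0,0,0,0,0,0,0,0,0,0,0,0,0])

```text
t: 15.58
tcp_pos: [0.4548, -0.0214, 0.16]
tcp_rot: [-179.9, 0.0, 83.1]
contact_force: [-9.3, 0.9, 1.1]
grip_width: 0.0134
gripper_force: 25.0
```

Call:
servo_tool(series=[0,1.1,-10.7,0,0,0,0,1.5,-10.7,0,0,0,0,3.5,-10.4,0,0,0,0,4,-10.4,0,0,0,0,0,0,0,0,0,0,0,0,0,0,0])

```text
t: 16.32
tcp_pos: [0.4685, -0.0231, 0.204]
tcp_rot: [179.7, 0.0, 83.1]
contact_force: [11.2, -0.6, -6.7]
grip_width: 0.0135
gripper_force: 25.0
```

Call:
servo_tool(series=[0,4.4,-10.1,0,0,0,0,4.9,-10,0,0,0,0,5.3,-9.6,0,0,0,0,5.7,-9.6,0,0,0,0,0,0,0,0,0,0,0,0,0,0,0])

```text
t: 17.08
tcp_pos: [0.4889, -0.0256, 0.2432]
tcp_rot: [179.6, -0.0, 83.1]
contact_force: [16.5, -1.6, -12.0]
grip_width: 0.0136
gripper_force: 25.0
```

Call:
servo_tool(series=[0,6.8,-8.7,0,0,0,0,6.8,-8.9,0,0,0,0,7,-8.5,0,0,0,0,7.3,-8.5,0,0,0,0,0,0,0,0,0,0,0,0,0,0,0])

```text
t: 17.82
tcp_pos: [0.5152, -0.0288, 0.2774]
tcp_rot: [179.8, 0.0, 83.1]
contact_force: [7.7, -1.4, -7.6]
grip_width: 0.0137
gripper_force: 25.0
```

```bash
cat >> h.py <<'E'
def lid():
    o=ctrl.get_obs();b=np.radians(-6.9);ex=np.array([np.cos(b),np.sin(b)])
    p=o['tcp_pos'].copy();T=R.from_euler('xyz',o['tcp_rot'],degrees=True).as_matrix();p=p-T[:,2]*.019
    H=np.array([.4503,-.0205])+ex*.253
    x=(p[:2]-H)@ex;z=p[2]-.125;r=np.hypot(x,z);th=np.degrees(np.arctan2(z,-x)-np.arctan2(.010,.253))
    F=o['contact_force'];fx=F[:2]@ex;a=np.arctan2(z,-x)
    print('theta tcp',th.round(2),'r',(r*1000).round(1),'Ftan',(fx*np.sin(a)+F[2]*np.cos(a)).round(2),'Frad out',(-fx*np.cos(a)+F[2]*np.sin(a)).round(2),'mom',o['moment'].round(2),'t',o['t'])
    for n in ('scene','side'):
        f=grab(n);P=cloud(f);h=cv2.cvtColor(f['frame'],cv2.COLOR_RGB2HSV)
        ey=np.array([-ex[1],ex[0]]);X=(P[...,:2]-H)@ex;Y=(P[...,:2]-H)@ey
        m=(h[...,0]>15)&(h[...,0]<36)&(h[...,1]>110)&(abs(Y)<.15)&(X<-.03)&(X>-.25)&(P[...,2]>.15+.0*X)&(P[...,2]<.45)
        if m.sum()>100:
            x_,z_=X[m],P[...,2][m]
            for _ in range(6):
                A=np.polyfit(x_,z_,1);r_=z_-np.polyval(A,x_);k=abs(r_)<max(.004,1.0*np.std(r_));x_,z_=x_[k],z_[k]
            print(n,len(x_),'plane angle',np.degrees(np.arctan(-A[0])).round(2),'offset',((np.polyval(A,0)-.125)*np.cos(np.arctan(A[0]))*1000).round(1))
        save(f,n+'_L')
E
python3 -c "from h import *
lid()"
```

```text
theta tcp 40.13 r 254.1 Ftan -0.34 Frad out -10.87 mom [-0.26 -1.18 -0.04] t 17.825
scene 8676 plane angle 39.93 offset 20.4
side 65 plane angle 47.46 offset -14.6
```

Call:
servo_tool(series=[0,5.4,-5,0,0,0,0,5.4,-5.1,0,0,0,0,5.4,-5.1,0,0,0,0,5.5,-4.8,0,0,0,0,5.6,-4.8,0,0,0,0,5.7,-4.7,0,0,0,0,0,0,0,0,0,0,0,0,0,0,0,0,0,0,0,0,0])

```text
t: 19.05
tcp_pos: [0.5471, -0.0327, 0.3067]
tcp_rot: [180.0, 0.0, 83.1]
contact_force: [-5.0, -1.9, 6.4]
grip_width: 0.0134
gripper_force: 25.0
```

```bash
python3 -c "from h import *
lid()"
```

```text
theta tcp 49.98 r 253.8 Ftan 0.15 Frad out 7.96 mom [-0.26  0.81 -0.01] t 19.05
scene 7907 plane angle 49.69 offset 20.4
side 82 plane angle 63.19 offset -45.2
```

Call:
servo_tool(series=[0,-0.4,-0.5,0,0,0,0,0,0,0,0,0,0,0,0,0,0,0,0,0,0,0,0,0])

```text
t: 19.65
tcp_pos: [0.5463, -0.0325, 0.3061]
tcp_rot: [-180.0, 0.0, 83.1]
contact_force: [-3.3, -2.3, 4.7]
grip_width: 0.0134
gripper_force: 25.0
```

```bash
python3 -c "from h import *
lid()"
```

```text
theta tcp 49.74 r 253.9 Ftan 0.56 Frad out 5.52 mom [-0.49  0.64 -0.06] t 19.65
scene 7961 plane angle 49.44 offset 20.4
side 71 plane angle 64.04 offset -49.6
```

Call:
servo_tool(series=[0,-3.4,2.7,0,0,0,0,-3.5,2.8,0,0,0,0,-3.3,2.9,0,0,0,0,-3.3,2.9,0,0,0,0,-3.3,2.9,0,0,0,0,-3.2,3,0,0,0,0,-3.2,3.1,0,0,0,0,0,0,0,0,0,0,0,0,0,0,0,0,0,0,0,0,0])

```text
t: 21.0
tcp_pos: [0.5229, -0.0297, 0.2853]
tcp_rot: [-179.9, 0.0, 83.1]
contact_force: [-4.2, -2.9, 3.2]
grip_width: 0.0136
gripper_force: 25.0
```

```bash
python3 -c "from h import *
lid()"
```

```text
theta tcp 42.66 r 254.0 Ftan -0.5 Frad out 4.97 mom [-0.56  0.75 -0.08] t 21.0
scene 8568 plane angle 42.47 offset 20.2
side 53 plane angle 58.41 offset -48.7
```

Call:
servo_tool(series=[0,0,0,0,0,0,0,0,0,0,0,0,0,0,0,0,0,0,0,0,0,0,0,0])

```text
t: 21.6
tcp_pos: [0.5229, -0.0297, 0.2853]
tcp_rot: [-179.9, 0.0, 83.1]
contact_force: [-4.0, -4.3, 2.7]
grip_width: 0.0137
gripper_force: 25.0
```

```bash
python3 - <<'E'
from h import *
lid();o=ctrl.get_obs();print(o['joint_vel'].round(2),o['gripper_force'])
a=load('side_L')['frame'];b=load('scene_L')['frame']
cv2.imwrite('pics/z.png',np.hstack([cv2.resize(a[100:340,90:340],(416,400)),cv2.resize(b[100:340,130:370],(384,384))[:384] if 0 else cv2.resize(b[100:340,130:370],(384,400))])[:,:,::-1])
E
```

```text
theta tcp 42.66 r 254.0 Ftan -0.55 Frad out 4.36 mom [-0.53  0.75 -0.08] t 21.6
scene 8549 plane angle 42.41 offset 20.4
side 50 plane angle 58.33 offset -48.0
[-0.02  0.04  0.05  0.06  0.06  0.04] 25.000608265399933
```

View pics/z.png

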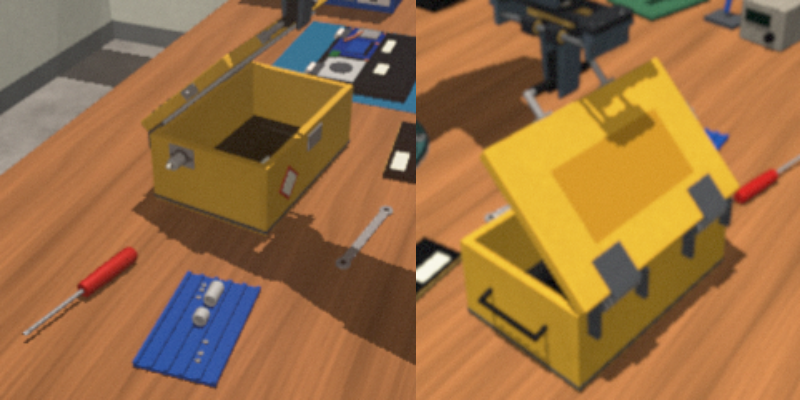

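The final picture shows the sleeve home on the stud at (180,158) and the other two sleeves still in the tray at (213,293) and (201,317). The stay and screwdriver haven't moved, and the gripper is holding the lid at about 42.5 degrees.

```bash
python3 -c "from cell import hand_in
print(hand_in())"
```

```text
the job is handed in; nothing more can be done
None
```

The 24 mm sleeve is fully home on the stay stud and released. I raised the lid to about 50°, felt the springs take it, and eased it back; it is now held still by its handle at about 42.5°, just below balance, and the job is handed in.

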